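# Nest the empty tubs in the cradle and shut the keeper

## Task

In the V-shaped cradle three empty tubs lie on their sides one behind the other: push them along the cradle towards its end plate until all three are nested fully into one another and the foremost is up against the plate. Then swing the keeper arm fully across the cradle behind them, and leave the tins, jar, cup, lids and label roll around the cradle where they are.

Things in the scene. Friction and masses are not known exactly. Their poses are not given: they have to be found in the camera images.
- cradle: Fixed dark grey V trough. Origin on the table below its middle; x along the trough towards the end plate, z up. Groove bottom 6 mm above the table, sides rise at 35 degrees to 38 mm high at y = +-45 mm, from x = -205 to +185 mm. End plate 120 mm wide, 100 mm high, inner face at x = +180 mm; other end open. Keeper's post at x = +45, y = +85 mm.
- tub_a: White tapered tub lying next to the end plate, mouth towards it. 80 mm tall, rim 100 mm, wall 3 mm, floor 12 mm; base 76 mm across, rounded off over its last 16 mm to a 16 mm flat. Origin: centre of the base's outside, about 48 mm above the table; z: axis from base to mouth, rising 13 degrees as it lies. Nested fully, bases are 14 mm apart and tub_a's is at cradle x = 90 mm.
- tub_b: The same tub, the middle one in the trough, with a gap to tub_a; its mouth faces tub_a's base.
- tub_c: The same tub, the last one in the trough, nearest the open end, with a gap to tub_b; its mouth faces tub_b's base. Its base faces the open end and is what can be pushed.
- keeper (a joint): Angle of the keeper arm, a steel bar 118 mm long, 10 mm wide, 46 to 60 mm above the table, on the upright post (its axis at cradle x = +45, y = +85 mm). 0 = pointing along cradle -x, beside the trough; negative = folded further outwards (to -0.6); swings anticlockwise from above to 1.571 = fully across the trough (cradle -y), at its stop. Light friction holds it anywhere.
- keeper_pin (a point): Top centre of the upright black pin near the free end of the keeper arm: 16 mm across, standing 31 mm above the bar (its top 91 mm above the table), 105 mm from the post's axis.
- tin_1: Closed tin, blue sides, 74 mm across, 80 mm tall, standing; origin at the centre of its underside. To be left alone.
- tin_2: A tin like tin_1. To be left alone.
- jar: Closed jar, 68 mm across, 95 mm tall, standing; origin under its centre. To be left alone.
- small_tub: Smaller white cup, 72 mm across, 60 mm tall, standing; origin under its centre. To be left alone.
- label_roll: Roll of paper labels, 90 mm across, 45 mm tall, lying flat; origin under its centre. To be left alone.
- lid_stack: Short stack of white tub lids, 104 mm across, 30 mm tall; origin under its centre. To be left alone.
Things that resemble listed ones, but are neither listed nor needed, are in the scene too. What is shaped like the tub_c but turquoise is not meant. Leave any purple or red look-alike of the tub_b alone.

How it is judged:
On the way, in this order (a step that is already met when the one before it is completed fails the run):
1. the three tubs are nested fully, up against the end plate, the keeper not yet shut (distance between tub_a and tub_b below 0.02 m and angle between the z axis of tub_a and the z axis of tub_b, either way round below 0.12 rad and distance between tub_b and tub_c below 0.02 m and angle between the z axis of tub_b and the z axis of tub_c, either way round below 0.12 rad and x of tub_a in the frame of cradle above 0.083 m and y of tub_c in the frame of cradle between -0.02 and 0.02 m and z of tub_c in the frame of cradle below 0.07 m and value of joint keeper below 1.2 rad), for 0.2 s.
2. the keeper is swung across behind them (value of joint keeper above 1.47 rad), for 0.2 s.
At the end, for the whole second after the job is handed in: Tubs nested at rest (neighbours' bases under 20 mm apart, axes within 0.12 rad) in the trough (tub_c's base centre within 20 mm of its middle plane, under 70 mm high), against the end plate (tub_a's base at cradle x above 83 mm); keeper above 1.47 rad (distance between tub_a and tub_b below 0.02 m and angle between the z axis of tub_a and the z axis of tub_b, either way round below 0.12 rad and distance between tub_b and tub_c below 0.02 m and angle between the z axis of tub_b and the z axis of tub_c, either way round below 0.12 rad and x of tub_a in the frame of cradle above 0.083 m and y of tub_c in the frame of cradle between -0.02 and 0.02 m and z of tub_c in the frame of cradle below 0.07 m and value of joint keeper above 1.47 rad and linear speed of each of tub_a, tub_b, tub_c below 0.02 m/s); the robot touches nothing.
It fails at once if a thing standing around the cradle is moved by more than 30 mm or knocked over (distance of any of tin_1, tin_2, jar, small_tub, label_roll, lid_stack from where it was at the start of the episode above 0.03 m or angle between any of tin_1, tin_2, jar, small_tub, label_roll, lid_stack's own z axis and vertical above 0.5 rad).
It also fails if it takes over 56 s, if anything falls off the work surface, if the arm or the gripper's body presses on something with over 40 N, if the wrist force passes 120 N, or if a joint passes its speed limit or range.

## Robot

A 6-joint arm with a two-finger parallel gripper is mounted at the origin on the work surface. World frame = base frame: x ahead of the robot, y to its left, z up, the work surface at z = 0. Lengths are in m, angles in rad, forces in N, time in s.
With the tool pointing down it reaches from about 0.35 to 0.95 m from the base axis. Payload 17.4 kg.
Tool frame: the origin (TCP) lies midway between the tips of the shut fingers; the grasp point (between the pads) lies ctrl.pinch_z behind it (ctrl.pinch_z is the distance from the TCP to the grasp point, in m); z points along the fingers, y is the line along which they close (so a half turn about z gives the same grasp; the last joint's range is limited). The gripper opens to 93 mm and grips with 3 to 60 N. Pads are 15 mm wide; open, the fingers measure 128 mm over their backs; the gripper's body (75 mm by 188 mm) begins 65 mm behind the grasp point.
Start: joints at [-1.164, 0.116, 1.442, -0, 1.584, -0.038], TCP at [0.29, -0.609, 0.219] pointing down, gripper open.
Joint ranges: [-2.83, 2.83], [-0.83, 2.19], [0.07, 2.5], [-1.14, 4.28], [0.01, 3], [-2.97, 2.97]. Speed limits (rad/s): [1.89, 1.89, 2.22, 3.14, 3.14, 3.14].

## Interface

Orientations are given as a unit quaternion [w, x, y, z].
In Python, from cell import ctrl gives the robot as it stands.
- The arm moves only by the tool send_rows, never from a script. Its argument "moves" is a list of rows, each a list of 5 numbers: the shift along the tool's x, y, z scaled (see below), then the turn about the tool's z scaled (see below), then the opening, from -1 (shut) to 1 (fully open). In form: [[x, y, z, turn, hand], ...]. A call has 1 to 12 rows; each row is the pose to reach, as a shift and turn from the pose commanded when the call began, along the tool's axes at that moment; what a row does not reach only later rows make up. The controller multiplies each number of a shift by 0.1 m and each number of a turn by 45 degrees. A row lasts 1/10 s, in which the tool goes at most 50 mm and 8.59 degrees, less where a joint would pass 70% of its speed; a pose out of reach is approached as far as the arm can. A call with a number of a shift or a turn outside -1 to 1 is refused whole. A call with a gripper value outside its range is refused whole. The fingers move at their own pace and stop on an object; "force" is the grip in N (left out, the last holds). Time passes only in rows, so rows that repeat a pose let the fingers close. It gives the time, the measured TCP pose, the force, the opening and the grip force at its end, in the units of the state.
- ctrl.get_obs(): the state, without advancing time (a new reading comes with each control period).
- ctrl.capture(name): name is "scene" or "top" or "wrist"; returns the picture (384x512x3 uint8, blue, green, red); there is no depth.
- ctrl.calibration(name): a dict with "fx", "fy", "cx", "cy" (pixels), "eye" and "orientation" of the camera in the world; the wrist camera has in their place "T_tool_cam" (4x4, takes a point from camera to tool coordinates, whose origin is the TCP and whose axes are the flange's). Camera axes: x right, y down, z forward; pixel columns grow to the right and rows downward; lengths in m; the calibration is good to about 2 mm. A picture is of the moment at which its call begins: read the wrist's pose just before it. calibration takes no time and is no camera call.
- ctrl.job_done(): hands the job in; it is judged then, once.
The state is a dict: "clock": time; "q": joint angles; "joint_vel": joint speeds; "joint_efforts": joint torques, N m; "tcp_pos": TCP position; "orientation": TCP orientation; "wrist_force": force on the tool from outside, world axes, zero at the start; "torque": the same for the moment, N m; "grip_width": finger opening in m; "grasp_force": force on a finger pad.
Only numpy, scipy, OpenCV 4.12 (cv2) and the standard library are available. Lean on these libraries where they do the work, as an engineer would, in place of code of your own. Each camera call takes 0.05 s, during which the arm holds its last target. There are 200 camera calls.

## Working session

There is one attempt and no reset: what is moved stays moved. The work goes in short steps, Python scripts to look and compute and a tool call to move; the robot and the scene stay as the last step left them, time stands still between calls to the robot, and variables do not carry over. Pictures are saved under pics/ and viewed, at most 10 in all, crops included, and the job is handed in when it is done.

Besides the shell and the picture viewer there is one more tool, called after "Emit:" as name([rows], argument=value, ...), one row to a line, values as JSON. send_rows: Moves the arm, as the interface text tells. Shifts and turns lie within -1 to 1; 1 stands for 0.1 m of shift or 45 degrees of turn. Its arguments: {"type":"object","properties":{"moves":{"type":"array"},"force":{"type":"number"}},"required":["moves"]}

```bash
mkdir -p pics
python3 - <<'E'
from cell import ctrl
import cv2
for n in("scene","top"):
    cv2.imwrite(f"pics/{n}0.png",ctrl.capture(n)); c=ctrl.calibration(n); print(n,c)
o=ctrl.get_obs();print(o["clock"],o["tcp_pos"],o["orientation"],o["grip_width"],ctrl.pinch_z)
E
```

```text
scene {'fx': 402.0767012153314, 'fy': 402.0767012153314, 'cx': 248.09367683150725, 'cy': 194.83073241852904, 'eye': array([0.95305813, 0.69655637, 1.03303329]), 'orientation': array([-0.0979984 ,  0.23498057,  0.9057228 , -0.33889031])}
top {'fx': 498.909295924267, 'fy': 498.909295924267, 'cx': 252.74401003625323, 'cy': 195.0095787982938, 'eye': array([ 0.27122671, -0.02305667,  1.65873154]), 'orientation': array([ 0.05745213, -0.69423643,  0.71553315, -0.05241511])}
0.1 [ 0.29036434 -0.60917294  0.21800602] [-4.77789992e-04  9.75369807e-01  2.20575388e-01 -9.97370619e-05] 0.09283821534871216 0.0188
```

View pics/top0.png

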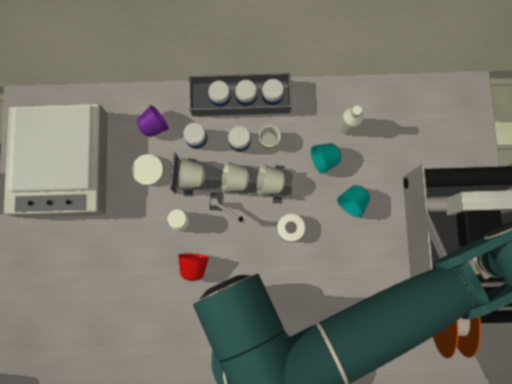

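View pics/scene0.png

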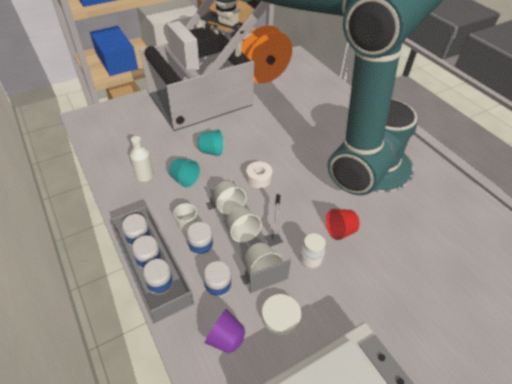

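The top view shows the cradle from the plate at (175,173) to the open end at (292,183). The tubs are at about x=190, 235 and 270, and the keeper pin is at (240,219). Next I'll enlarge this area for exact points.

Run:
```python
import cv2
a=cv2.imread("pics/top0.png")[110:255,120:320]
cv2.imwrite("pics/crop.png",cv2.resize(a,None,fx=4,fy=4,interpolation=cv2.INTER_CUBIC))
b=cv2.imread("pics/scene0.png")[170:300,190:320]
cv2.imwrite("pics/crop2.png",cv2.resize(b,None,fx=4.5,fy=4.5,interpolation=cv2.INTER_CUBIC))
```

```text
(no output)
```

View pics/crop.png

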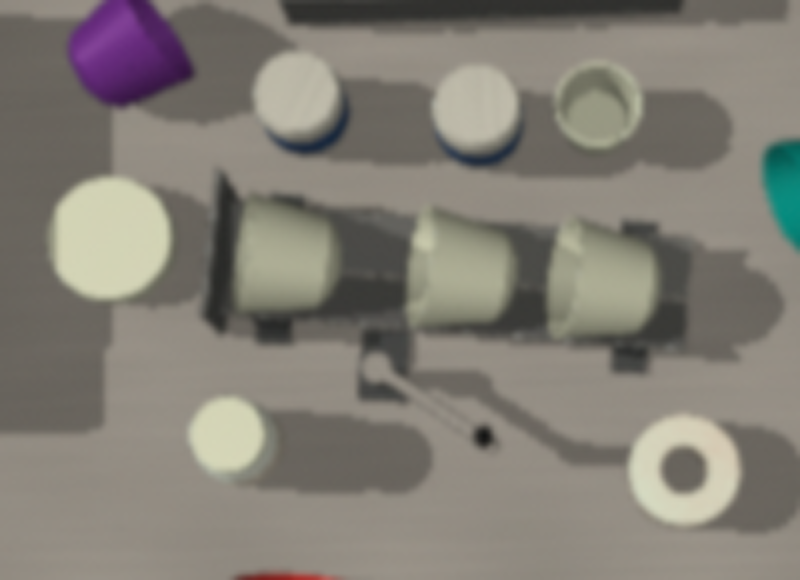

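View pics/crop2.png

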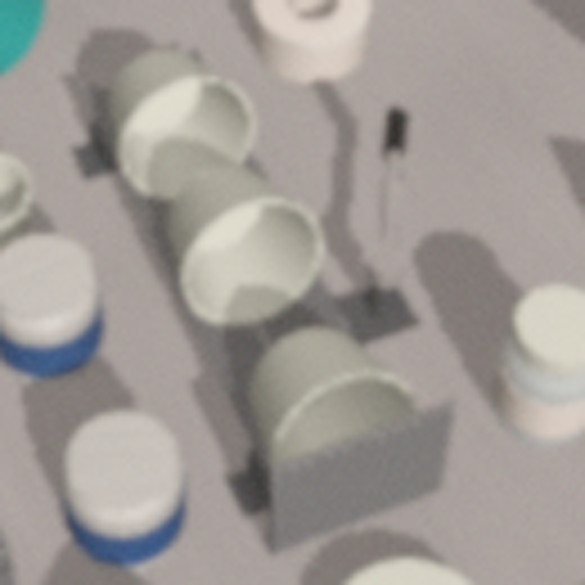

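The crops give crop pixels for the cradle feet at (290,197), (275,335), (640,228) and (630,360). The plate top runs (222,170)-(205,318), the post is at (375,366), and the pin is at (484,436). The tub_c base's right edge is at (658,286). I'll triangulate from these.

```bash
cat > h.py <<'E'
import numpy as np
from cell import ctrl
from scipy.spatial.transform import Rotation as R
def ray(n,u,v):
    c=ctrl.calibration(n); q=c["orientation"]
    d=R.from_quat([q[1],q[2],q[3],q[0]]).apply([(u-c["cx"])/c["fx"],(v-c["cy"])/c["fy"],1]); return c["eye"],d
def plane(n,u,v,z):
    e,d=ray(n,u,v); return e+d*(z-e[2])/d[2]
def top(u,v,z): return plane("top",u/4+119.6,v/4+109.6,z)
def sc(u,v,z): return plane("scene",u/4.5+189.6,v/4.5+169.6,z)
E
python3 - <<'E'
from h import *
f=[top(*p,.008) for p in((290,197),(275,335),(640,228),(630,360))]
m1=(f[0]+f[1])/2;m2=(f[2]+f[3])/2;ax=m1-m2;print("feet",m1,m2,np.degrees(np.arctan2(ax[1],ax[0])))
p1,p2=top(222,170,.1),top(205,318,.1);d=p1-p2;print("plate",(p1+p2)/2,np.linalg.norm(d),np.degrees(np.arctan2(d[1],d[0]))+90)
s1,s2=sc(272,470,.1),sc(452,402,.1);d=s1-s2;print("plate scene",(s1+s2)/2,np.linalg.norm(d),np.degrees(np.arctan2(d[1],d[0]))+90)
pt,pn=top(375,366,.06),top(484,436,.091);print("post/pin",pt,pn,np.linalg.norm((pt-pn)[:2]), "pin scene",sc(398,113,.091))
e1,e2=top(690,245,.038),top(686,342,.038);print("end",e1,e2,np.linalg.norm(e1-e2))
for n,r,b in(("a",(238,256),(336,264)),("b",(410,268),(516,272)),("c",(552,278),(658,286))): print(n,top(*r,.06),top(*b,.05))
print("roll",top(685,470,.045),"jar",top(227,434,.095),"lid",top(110,238,.03),"tin2",top(477,108,.08),"cup",top(598,105,.06))
C=np.array
E
```

```text
feet [0.60159885 0.19376044 0.008     ] [ 0.5683299 -0.102329   0.008    ] 83.58907019331662
plate [0.60283887 0.23659283 0.1       ] 0.1209125829656645 83.28114277523053
plate scene [0.60776548 0.24142179 0.1       ] 0.11882218828199327 84.19889879680142
post/pin [0.50604161 0.11281592 0.06      ] [0.44300142 0.02505727 0.091     ] 0.10805389892909889 pin scene [0.44816716 0.02872863 0.091     ]
end [ 0.60240611 -0.14788095  0.038     ] [ 0.52130602 -0.14121284  0.038     ] 0.08137376385809172
a [0.6003489  0.22329273 0.06      ] [0.59317632 0.1442651  0.05      ]
b [0.58595645 0.08284905 0.06      ] [ 0.58185909 -0.00341242  0.05      ]
c [ 0.57403573 -0.03272065  0.06      ] [ 0.5665532  -0.11935061  0.05      ]
roll [ 0.41542192 -0.13555473  0.045     ] jar [0.45032974 0.22752692 0.095     ] lid [0.62519447 0.33474988 0.03      ] tin2 [0.71320332 0.02419338 0.08      ] cup [ 0.71814721 -0.07519984  0.06      ]
```

Emit:
send_rows([
  [0, 0, -0.5, 0, -1],
  [0, 0, -1, 0, -1],
  [0, 0, -1, -0.2, -1],
  [0, 0, -1, -0.4, -1],
  [0, 0, -1, -0.6, -1],
  [0, 0, -1, -0.8, -1],
  [0, 0, -1, -1, -1],
  [0, 0, -1, -1, -1],
])

```text
clock: 0.9
tcp_pos: [0.2904, -0.6093, 0.3182]
orientation: [-0.0, 0.815, 0.579, 0.0]
wrist_force: [-0.4, 0.1, -0.2]
grip_width: 0.0338
grasp_force: 0.0
```

```bash
cat > go.py <<'E'
import sys
from h import *
# args: cradle x,y (mm), world z (mm), tool-x angle rel. cradle x (deg): prints shift/turn still needed in row units
TH=np.radians(83.7); O=np.array([.585,.0575]); u=np.array([np.cos(TH),np.sin(TH)]); v=np.array([-u[1],u[0]])
def go(cx,cy,z,a=0):
    o=ctrl.get_obs(); q=o["orientation"]; r=R.from_quat([q[1],q[2],q[3],q[0]])
    p=np.array(o["tcp_pos"]); t=np.r_[O+u*cx/1e3+v*cy/1e3,z/1e3]
    tx=r.apply([1,0,0]); ang=np.degrees(np.arctan2(tx[1],tx[0])); w=(83.7+a-ang+180)%360-180
    print("t",o["clock"],"tcp",p.round(4),"cradle",((p[:2]-O)@u).round(4),((p[:2]-O)@v).round(4),"q",np.round(o["q"],2),"F",np.round(o["wrist_force"],1),"w",o["grip_width"])
    print("shift",(r.inv().apply(t-p)/.1).round(3),"turn",round(-w/45,3))
if __name__=="__main__": go(*map(float,sys.argv[1:]))
E
python3 go.py -230 0 300; python3 -c "
from cell import ctrl;print(ctrl.calibration('wrist')['T_tool_cam'])"
```

```text
t 0.9 tcp [ 0.2904 -0.6093  0.3182] cradle -0.6951 0.2197 q [-1.16  0.11  1.29  0.    1.74 -0.83] F [-0.4  0.1 -0.2] w 0.03377671679733767
shift [5.023 1.104 0.184] turn -0.286
[[-5.74526937e-04 -9.64263665e-01 -2.64943870e-01  7.36066575e-02]
 [ 9.99999824e-01 -5.14555783e-04 -2.95758461e-04 -1.62317426e-03]
 [ 1.48860737e-04 -2.64943994e-01  9.64263791e-01 -1.66579589e-01]
 [ 0.00000000e+00  0.00000000e+00  0.00000000e+00  1.00000000e+00]]
```

Emit:
send_rows([
  [0.4, 0.1, 0, -0.14, -1],
  [0.8, 0.2, 0, -0.286, -1],
  [1, 0.22, 0, -0.286, -1],
])

```text
clock: 1.2
tcp_pos: [0.3458, -0.5204, 0.3185]
orientation: [-0.0, 0.745, 0.667, 0.0]
wrist_force: [0.3, -0.8, 1.2]
grip_width: 0.0096
grasp_force: 0.0
```

Emit:
send_rows([
  [0.4, 0.2, 0, 0, -1],
  [0.8, 0.45, 0, 0, -1],
  [1, 0.6, 0, 0, -1],
])

```text
clock: 1.5
tcp_pos: [0.4169, -0.4278, 0.3189]
orientation: [0.0, 0.747, 0.664, 0.0]
wrist_force: [0.0, -1.2, 0.2]
grip_width: -0.0001
grasp_force: 0.0
```

Emit:
send_rows([
  [0.4, 0.25, 0, 0, -1],
  [0.8, 0.5, 0, 0, -1],
  [1, 0.6, 0, 0, -1],
])

```text
clock: 1.8
tcp_pos: [0.4885, -0.3353, 0.3185]
orientation: [-0.0, 0.747, 0.665, 0.0]
wrist_force: [-0.4, -0.0, -0.1]
grip_width: 0.0004
grasp_force: 0.0
```

Emit:
send_rows([
  [0.4, 0.25, 0.4, 0, -1],
  [0.8, 0.5, 0.8, 0, -1],
  [1, 0.6, 1, 0, -1],
])

```text
clock: 2.1
tcp_pos: [0.5571, -0.2464, 0.2199]
orientation: [0.0, 0.748, 0.664, -0.0]
wrist_force: [-0.2, -1.7, -0.1]
grip_width: 0.0004
grasp_force: 0.0
```

```bash
python3 go.py -240 0 45
```

```text
t 2.1 tcp [ 0.5571 -0.2464  0.2199] cradle -0.3052 -0.0056 q [-0.46 -0.03  1.59 -0.    1.58 -0.34] F [-0.2 -1.7 -0.1] w 0.0004416934007874312
shift [ 0.652 -0.062  1.748] turn -0.011
```

Emit:
send_rows([
  [0.3, -0.06, 0.3, 0, -1],
  [0.65, -0.06, 0.6, 0, -1],
  [0.65, -0.06, 1, 0, -1],
  [0.65, -0.06, 1, 0, -1],
])

```text
clock: 2.5
tcp_pos: [0.5559, -0.1809, 0.116]
orientation: [-0.003, 0.747, 0.665, -0.002]
wrist_force: [-0.2, 0.1, -0.2]
grip_width: 0.0003
grasp_force: 0.0
```

Emit:
send_rows([
  [0, 0, 0.3, 0, -1],
  [0, 0, 0.6, 0, -1],
  [0, 0, 0.75, 0, -1],
  [0, 0, 0.75, 0, -1],
  [0.1, 0, 0.75, 0, -1],
  [0.2, 0, 0.75, 0, -1],
  [0.3, 0, 0.75, 0, -1],
])

```text
clock: 3.2
tcp_pos: [0.5622, -0.1516, 0.0475]
orientation: [0.001, 0.747, 0.665, 0.001]
wrist_force: [0.4, 0.6, 0.7]
grip_width: 0.0005
grasp_force: 0.0
```

```bash
python3 go.py -185 0 45
python3 - <<'E'
from cell import ctrl
import cv2
a=ctrl.capture("top")[110:255,160:360]
b=ctrl.capture("scene")[130:275,150:350]
cv2.imwrite("pics/c1.png",cv2.resize(cv2.vconcat([a,b]),None,fx=2,fy=2,interpolation=cv2.INTER_CUBIC))
E
```

```text
t 3.2 tcp [ 0.5622 -0.1516  0.0475] cradle -0.2104 -0.0003 q [-0.31  0.01  1.83  0.    1.29 -0.19] F [0.4 0.6 0.7] w 0.0005093358257293125
shift [ 0.254 -0.005  0.025] turn -0.008
```

View pics/c1.png

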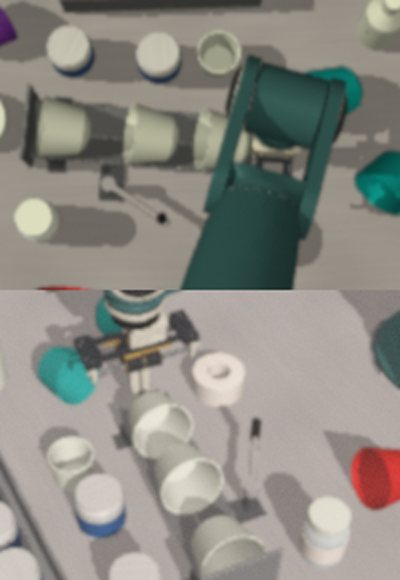

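The fingers are centred just behind tub_c with everything around clear, so I'll start pushing.

Emit:
send_rows([
  [0.1, 0, 0, 0, -1],
  [0.2, 0, 0, 0, -1],
  [0.28, 0, 0, 0, -1],
  [0.36, 0, 0, 0, -1],
  [0.44, 0, 0, 0, -1],
  [0.52, 0, 0, 0, -1],
  [0.6, 0, 0, 0, -1],
  [0.68, 0, 0, 0, -1],
  [0.76, 0, 0, 0, -1],
  [0.84, 0, 0, 0, -1],
  [0.92, 0, 0, 0, -1],
  [1, 0, 0, 0, -1],
])

```text
clock: 4.5
tcp_pos: [0.5732, -0.0524, 0.0461]
orientation: [-0.0, 0.747, 0.665, 0.0]
wrist_force: [0.1, -0.6, 0.2]
grip_width: 0.0007
grasp_force: 0.2
```

Emit:
send_rows([
  [0.08, 0, 0, 0, -1],
  [0.16, 0, 0, 0, -1],
  [0.24, 0, 0, 0, -1],
  [0.32, 0, 0, 0, -1],
  [0.4, 0, 0, 0, -1],
  [0.48, 0, 0, 0, -1],
  [0.56, 0, 0, 0, -1],
  [0.64, 0, 0, 0, -1],
  [0.7, 0, 0, 0, -1],
])

```text
clock: 5.4
tcp_pos: [0.5812, 0.0172, 0.046]
orientation: [-0.0, 0.747, 0.665, 0.0]
wrist_force: [0.2, -0.1, -0.2]
grip_width: 0.0005
grasp_force: 0.3
```

```bash
python3 go.py 50 0 45
python3 - <<'E'
from cell import ctrl
import cv2
a=ctrl.capture("top")[110:255,140:340]
b=ctrl.capture("scene")[150:295,150:350]
cv2.imwrite("pics/c2.png",cv2.resize(cv2.vconcat([a,b]),None,fx=2,fy=2,interpolation=cv2.INTER_CUBIC))
E
```

```text
t 5.4 tcp [0.5812 0.0172 0.046 ] cradle -0.0405 -0.0007 q [-0.01  0.02  1.83  0.    1.29  0.1 ] F [ 0.2 -0.1 -0.2] w 0.00046951812985920893
shift [ 0.905 -0.012  0.01 ] turn -0.007
```

View pics/c2.png

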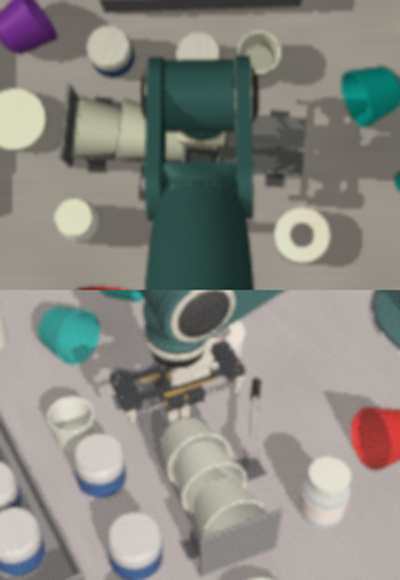

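The tubs are nesting in line and the neighbours haven't moved. I'll keep pushing.

Emit:
send_rows([
  [0.06, 0, 0, 0, -1],
  [0.12, 0, 0, 0, -1],
  [0.18, 0, 0, 0, -1],
  [0.24, 0, 0, 0, -1],
  [0.3, 0, 0, 0, -1],
  [0.36, 0, 0, 0, -1],
  [0.42, 0, 0, 0, -1],
  [0.48, 0, 0, 0, -1],
  [0.54, 0, 0, 0, -1],
  [0.6, 0, 0, 0, -1],
])

```text
clock: 6.5
tcp_pos: [0.5882, 0.0766, 0.0461]
orientation: [-0.0, 0.747, 0.665, 0.0]
wrist_force: [-0.5, -0.8, 0.3]
grip_width: 0.0007
grasp_force: 0.4
```

Emit:
send_rows([
  [0.04, 0, 0, 0, -1],
  [0.08, 0, 0, 0, -1],
  [0.12, 0, 0, 0, -1],
  [0.16, 0, 0, 0, -1],
  [0.2, 0, 0, 0, -1],
  [0.22, 0, 0, 0, -1],
  [0.22, 0, 0, 0, -1],
])

```text
clock: 7.2
tcp_pos: [0.5907, 0.0981, 0.0461]
orientation: [-0.0, 0.747, 0.665, 0.0]
wrist_force: [0.7, -0.5, -0.1]
grip_width: 0.0007
grasp_force: 0.0
```

```bash
python3 go.py 50 0 45
```

```text
t 7.2 tcp [0.5907 0.0981 0.0461] cradle 0.041 -0.0012 q [0.12 0.05 1.8  0.   1.29 0.24] F [ 0.7 -0.5 -0.1] w 0.0006724085226876476
shift [ 0.09  -0.013  0.011] turn -0.007
```

Still no reaction force, so I'll go in small steps until it builds.

Emit:
send_rows([
  [0.02, 0, 0, 0, -1],
  [0.04, 0, 0, 0, -1],
  [0.06, 0, 0, 0, -1],
  [0.08, 0, 0, 0, -1],
  [0.08, 0, 0, 0, -1],
])

```text
clock: 7.7
tcp_pos: [0.5916, 0.1061, 0.0461]
orientation: [-0.0, 0.747, 0.665, 0.0]
wrist_force: [0.4, 0.1, 0.5]
grip_width: 0.0004
grasp_force: 0.0
```

Emit:
send_rows([
  [0.02, 0, 0, 0, -1],
  [0.03, 0, 0, 0, -1],
  [0.04, 0, 0, 0, -1],
  [0.04, 0, 0, 0, -1],
])

```text
clock: 8.1
tcp_pos: [0.5921, 0.1099, 0.0461]
orientation: [-0.0, 0.747, 0.665, 0.0]
wrist_force: [-0.7, -0.7, 0.0]
grip_width: 0.0004
grasp_force: 0.0
```

```bash
python3 go.py 50 0 45
python3 - <<'E'
from cell import ctrl
import cv2
b=ctrl.capture("scene")[200:300,190:320]
cv2.imwrite("pics/c3.png",cv2.resize(b,None,fx=5,fy=5,interpolation=cv2.INTER_CUBIC))
E
```

```text
t 8.1 tcp [0.5921 0.1099 0.0461] cradle 0.0529 -0.0013 q [0.14 0.06 1.79 0.   1.29 0.26] F [-0.7 -0.7  0. ] w 0.0004111128538336065
shift [-0.029 -0.013  0.011] turn -0.008
```

View pics/c3.png

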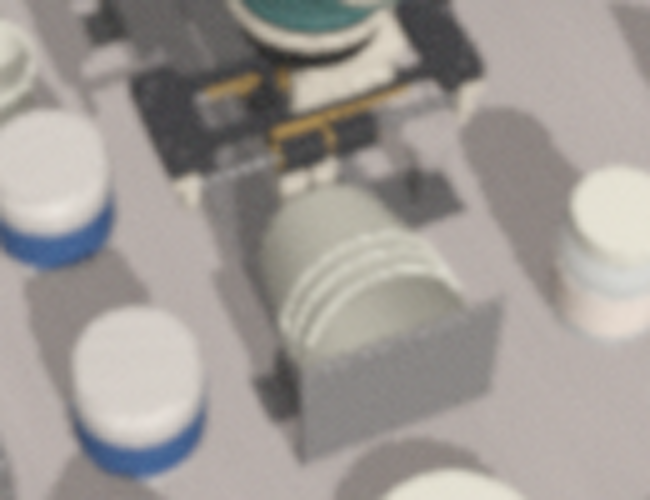

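All three rims are close together at about (380,250). The foremost isn't pressed against the plate yet, so I'll continue.

Emit:
send_rows([
  [0.01, 0, 0, 0, -1],
  [0.02, 0, 0, 0, -1],
  [0.03, 0, 0, 0, -1],
  [0.03, 0, 0, 0, -1],
])

```text
clock: 8.55
tcp_pos: [0.5924, 0.1123, 0.0461]
orientation: [0.0, 0.747, 0.665, -0.0]
wrist_force: [-1.0, -5.9, 1.1]
grip_width: 0.0007
grasp_force: 2.8
```

Emit:
send_rows([
  [0.01, 0, 0, 0, -1],
  [0.02, 0, 0, 0, -1],
  [0.03, 0, 0, 0, -1],
  [0.03, 0, 0, 0, -1],
])

```text
clock: 8.95
tcp_pos: [0.5929, 0.1131, 0.0464]
orientation: [0.002, 0.747, 0.665, -0.002]
wrist_force: [-2.6, -24.3, 5.8]
grip_width: 0.0003
grasp_force: 11.8
```

Force has built to 24 N at the expected position (TCP 56 mm + 7.5 mm finger ≈ base at 62 mm), so they are nested and against the plate. I'll back off, lift, and check before the keeper.

Emit:
send_rows([
  [-0.02, 0, 0, 0, -1],
  [-0.1, 0, 0, 0, -1],
  [-0.25, 0, 0, 0, -1],
  [-0.4, 0, 0, 0, -1],
  [-0.4, 0, -0.4, 0, -1],
  [-0.4, 0, -0.8, 0, -1],
  [-0.4, 0, -1, 0, -1],
])

```text
clock: 9.65
tcp_pos: [0.5888, 0.0749, 0.1498]
orientation: [0.001, 0.747, 0.665, 0.001]
wrist_force: [0.1, 0.0, -0.8]
grip_width: 0.0009
grasp_force: 0.0
```

Emit:
send_rows([
  [-0.1, -0.2, 0, 0.18, -1],
  [-0.2, -0.4, 0, 0.36, -1],
  [-0.3, -0.6, 0, 0.54, -1],
  [-0.4, -0.8, 0, 0.72, -1],
  [-0.5, -1, 0, 0.9, -1],
  [-0.5, -1, 0, 0.9, -1],
])

```text
clock: 10.25
tcp_pos: [0.4814, 0.0366, 0.1463]
orientation: [0.0, 0.932, 0.363, 0.0]
wrist_force: [0.5, 0.2, -0.4]
grip_width: 0.0005
grasp_force: 0.0
```

```bash
python3 go.py -33 161 120 -119
python3 - <<'E'
from cell import ctrl
import cv2
a=ctrl.capture("top")[110:255,140:340]
b=ctrl.capture("scene")[170:315,170:370]
cv2.imwrite("pics/c4.png",cv2.resize(cv2.vconcat([a,b]),None,fx=2,fy=2,interpolation=cv2.INTER_CUBIC))
E
```

```text
t 10.25 tcp [0.4814 0.0366 0.1463] cradle -0.0321 0.1007 q [ 0.02 -0.29  1.94 -0.    1.49  0.85] F [ 0.5  0.2 -0.4] w 0.000545060577050592
shift [-0.404 -0.449  0.262] turn 1.73
```

View pics/c4.png

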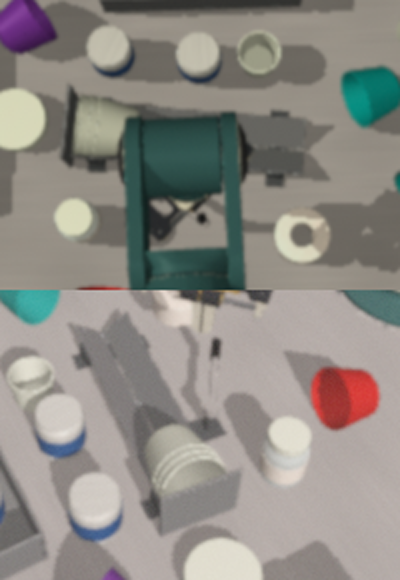

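The tubs are tightly nested against the plate, with the rims at about (190,465). The pin hasn't moved. Next I'll go outside the pin.

Emit:
send_rows([
  [-0.13, -0.15, 0, 0.18, -1],
  [-0.26, -0.3, 0, 0.36, -1],
  [-0.4, -0.45, 0, 0.54, -1],
  [-0.4, -0.45, 0, 0.72, -1],
  [-0.4, -0.45, 0, 0.9, -1],
  [-0.4, -0.45, 0, 0.9, -1],
])

```text
clock: 10.95
tcp_pos: [0.4235, 0.0437, 0.1461]
orientation: [-0.0, 1.0, 0.02, 0.0]
wrist_force: [-0.3, 0.2, 0.3]
grip_width: 0.0002
grasp_force: 0.0
```

Emit:
send_rows([
  [0, 0, 0, 0.18, -1],
  [0, 0, 0, 0.36, -1],
  [0, 0, 0, 0.54, -1],
  [0, 0, 0, 0.72, -1],
  [0, 0, 0.3, 0.83, -1],
  [0, 0, 0.6, 0.83, -1],
  [0, 0, 0.84, 0.83, -1],
  [0, 0, 0.84, 0.83, -1],
])

```text
clock: 11.75
tcp_pos: [0.4218, 0.0436, 0.0591]
orientation: [0.001, 0.955, -0.298, -0.002]
wrist_force: [0.0, 0.2, -0.2]
grip_width: 0.0005
grasp_force: 0.0
```

```bash
cat > arc.py <<'E'
import sys
from go import *
# rows following the keeper's arc: from phi0 to phi1, pusher s mm behind the pin
p0,p1,n,s=map(float,sys.argv[1:])
for f in np.linspace(p0,p1,int(n)+1)[1:]:
    c,d=np.cos(f),np.sin(f); print(round(f,2),end=" "); 
    import io,contextlib; b=io.StringIO()
    with contextlib.redirect_stdout(b): go(45-105*c-s*d, 85-105*d+s*c, 62, np.degrees(f)-90)
    print(b.getvalue().split("\n")[1])
E
python3 go.py -33 161 62 -119; python3 arc.py -0.5 .4 10 15
```

```text
t 11.75 tcp [0.4218 0.0436 0.0591] cradle -0.0317 0.1607 q [ 0.04 -0.37  2.14  0.    1.37  2.22] F [ 0.   0.2 -0.2] w 0.0005343170739615173
shift [ 0.003  0.013 -0.029] turn 0.014
-0.41 shift [ 0.241  0.024 -0.03 ] turn -0.109
-0.32 shift [ 0.337  0.025 -0.031] turn -0.223
-0.23 shift [ 0.432  0.018 -0.031] turn -0.338
-0.14 shift [ 0.526  0.002 -0.031] turn -0.453
-0.05 shift [ 0.618 -0.023 -0.032] turn -0.567
0.04 shift [ 0.708 -0.055 -0.032] turn -0.682
0.13 shift [ 0.794 -0.096 -0.033] turn -0.796
0.22 shift [ 0.877 -0.144 -0.033] turn -0.911
0.31 shift [ 0.954 -0.199 -0.034] turn -1.026
0.4 shift [ 1.027 -0.261 -0.034] turn -1.14
```

Emit:
send_rows([
  [0.08, 0.01, -0.03, 0, -1],
  [0.15, 0.02, -0.03, -0.05, -1],
  [0.24, 0.02, -0.03, -0.11, -1],
  [0.34, 0.02, -0.03, -0.22, -1],
  [0.43, 0.02, -0.03, -0.34, -1],
  [0.53, 0, -0.03, -0.45, -1],
  [0.62, -0.02, -0.03, -0.57, -1],
  [0.71, -0.05, -0.03, -0.68, -1],
  [0.79, -0.1, -0.03, -0.8, -1],
  [0.88, -0.14, -0.03, -0.91, -1],
])

```text
clock: 12.75
tcp_pos: [0.505, 0.0042, 0.0673]
orientation: [0.0, 0.998, 0.055, 0.001]
wrist_force: [0.1, 0.1, 0.6]
grip_width: 0.0006
grasp_force: 0.3
```

```bash
python3 arc.py .22 .94 8 15
```

```text
0.31 shift [ 0.067 -0.007  0.053] turn -0.115
0.4 shift [ 0.162 -0.007  0.053] turn -0.229
0.49 shift [ 0.257 -0.015  0.053] turn -0.344
0.58 shift [ 0.351 -0.031  0.053] turn -0.458
0.67 shift [ 0.444 -0.056  0.054] turn -0.573
0.76 shift [ 0.533 -0.089  0.054] turn -0.688
0.85 shift [ 0.619 -0.13   0.054] turn -0.802
0.94 shift [ 0.702 -0.178  0.054] turn -0.917
```

Emit:
send_rows([
  [0.07, -0.01, 0.02, -0.11, -1],
  [0.16, -0.01, 0.04, -0.23, -1],
  [0.26, -0.02, 0.04, -0.34, -1],
  [0.35, -0.03, 0.04, -0.46, -1],
  [0.44, -0.06, 0.04, -0.57, -1],
  [0.53, -0.09, 0.04, -0.69, -1],
  [0.62, -0.13, 0.04, -0.8, -1],
  [0.7, -0.18, 0.04, -0.92, -1],
])

```text
clock: 13.55
tcp_pos: [0.5729, 0.0295, 0.0632]
orientation: [0.001, 0.915, 0.404, 0.001]
wrist_force: [0.7, -2.1, -0.7]
grip_width: 0.0005
grasp_force: 0.3
```

```bash
python3 arc.py .94 1.57 7 15
python3 - <<'E'
from cell import ctrl
import cv2
b=ctrl.capture("scene")[170:300,190:320]
cv2.imwrite("pics/c5.png",cv2.resize(b,None,fx=4,fy=4,interpolation=cv2.INTER_CUBIC))
E
```

```text
1.03 shift [0.096 0.008 0.012] turn -0.112
1.12 shift [0.191 0.009 0.013] turn -0.226
1.21 shift [0.286 0.001 0.013] turn -0.341
1.3 shift [ 0.38  -0.015  0.013] turn -0.456
1.39 shift [ 0.472 -0.04   0.013] turn -0.57
1.48 shift [ 0.562 -0.073  0.013] turn -0.685
1.57 shift [ 0.648 -0.113  0.013] turn -0.799
```

View pics/c5.png

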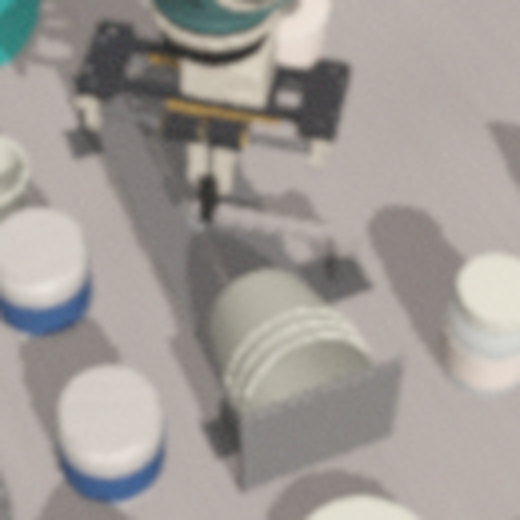

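The pin at (208,200) is centred on the fingers and the arm is swinging. The tubs are still nested. I'll finish the arc slowly to the stop.

Emit:
send_rows([
  [0.1, 0.01, 0.01, -0.11, -1],
  [0.19, 0.01, 0.01, -0.23, -1],
  [0.29, 0, 0.01, -0.34, -1],
  [0.38, -0.02, 0.01, -0.46, -1],
  [0.47, -0.04, 0.01, -0.57, -1],
  [0.52, -0.06, 0.01, -0.63, -1],
  [0.56, -0.07, 0.01, -0.69, -1],
  [0.6, -0.09, 0.01, -0.75, -1],
  [0.62, -0.1, 0.01, -0.8, -1],
  [0.62, -0.1, 0.01, -0.8, -1],
])

```text
clock: 14.6
tcp_pos: [0.6066, 0.0821, 0.0616]
orientation: [0.001, 0.747, 0.665, 0.001]
wrist_force: [-0.0, -0.1, 0.5]
grip_width: 0.0003
grasp_force: 0.0
```

```bash
python3 go.py 30 -20 62
```

```text
t 14.6 tcp [0.6066 0.0821 0.0616] cradle 0.0268 -0.0188 q [ 0.09  0.07  1.76 -0.    1.32  0.21] F [-0.  -0.1  0.5] w 0.0002902783697472554
shift [ 0.032  0.012 -0.004] turn -0.007
```

Emit:
send_rows([
  [0.01, 0, 0, 0, -1],
  [0.02, 0, 0, 0, -1],
  [0.03, 0, 0, 0, -1],
  [0.04, 0, 0, 0, -1],
  [0.04, 0, 0, 0, -1],
])

```text
clock: 15.1
tcp_pos: [0.6061, 0.0855, 0.0603]
orientation: [0.001, 0.747, 0.665, -0.0]
wrist_force: [-1.0, -6.3, 2.4]
grip_width: 0.0007
grasp_force: 3.2
```

Emit:
send_rows([
  [0.01, 0, 0, 0, -1],
  [0.02, 0, 0, 0, -1],
  [0.02, 0, 0, 0, -1],
])

```text
clock: 15.4
tcp_pos: [0.6062, 0.0859, 0.0603]
orientation: [0.001, 0.747, 0.665, -0.002]
wrist_force: [-3.4, -19.0, 4.7]
grip_width: 0.0005
grasp_force: 9.9
```

Keeper is at its stop: 19 N, at the expected 30 mm. Back off and lift.

Emit:
send_rows([
  [-0.02, 0, 0, 0, -1],
  [-0.1, 0, 0, 0, -1],
  [-0.3, 0, 0, 0, -1],
  [-0.5, 0, -0.3, 0, -1],
  [-0.7, 0, -0.7, 0, -1],
  [-0.9, 0, -1, 0, -1],
  [-1, 0, -1, 0, -1],
  [-1, 0, -1, 0, -1],
])

```text
clock: 16.2
tcp_pos: [0.5947, -0.0123, 0.1604]
orientation: [0.0, 0.747, 0.664, 0.0]
wrist_force: [0.1, -0.4, -0.8]
grip_width: 0.0003
grasp_force: 0.0
```

Emit:
send_rows([
  [-0.4, 0, -0.3, 0, -1],
  [-0.8, 0, -0.6, 0, -1],
  [-1, 0, -0.8, 0, -1],
  [-1, 0, -0.8, 0, -1],
])

```text
clock: 16.6
tcp_pos: [0.5835, -0.1121, 0.2415]
orientation: [0.001, 0.748, 0.664, 0.001]
wrist_force: [-0.3, -0.0, -0.3]
grip_width: 0.0007
grasp_force: 0.0
```

Run:
```python
from cell import ctrl
import cv2
a=ctrl.capture("top")[110:255,140:340]
b=ctrl.capture("scene")[170:315,170:370]
cv2.imwrite("pics/c6.png",cv2.resize(cv2.hconcat([a,b]),None,fx=2,fy=2,interpolation=cv2.INTER_CUBIC))
```

```text
(no output)
```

View pics/c6.png

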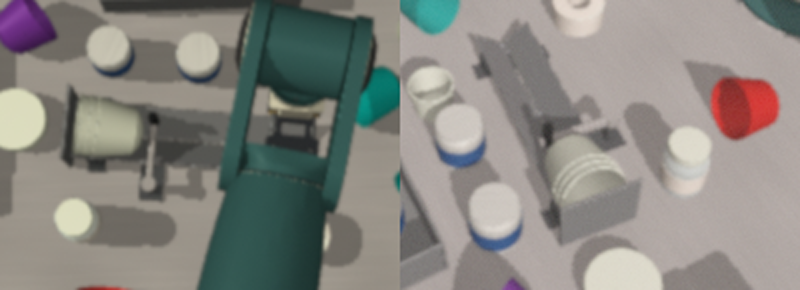

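The keeper lies straight across behind the nested tubs, with the pin at (153,119) and the post at (149,183). The neighbours are in place, so I'm handing in.

```bash
python3 -c "
from h import *
a,b=plane('top',214.5,201.5,.06),plane('top',216.5,169.5,.091);d=(b-a)[:2];print(np.linalg.norm(d),np.degrees(np.arctan2(d[1],d[0]))-83.7+180)
print(ctrl.job_done())"
```

```text
0.09957809369632661 90.06900013424148
the job is handed in; nothing more can be done
None
```

The job is handed in: the three tubs are nested against the end plate, the keeper measures about 90° (fully across behind them), and the pictures show nothing around the cradle disturbed; the judge returned no verdict.

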